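# Roll the print drum up onto the rotary agitator and start it

## Task

Push the print drum that lies at the foot of the rotary agitator's ramp up the ramp with the fingers, in one slow, gentle, steady push, until it has dropped into the cradle at the top and rests square against the stop; it must roll all the way, never be lifted or carried, and never run free or roll back. Then press the round start button on top of the agitator all the way down, only once the drum is in its cradle, and let it go. Leave the other things on the worktop where they are.

Things in the scene. Friction and masses are not known exactly. Their poses are not given: they have to be found in the camera images.
- drum: print drum: closed black plastic cylinder, 60 mm in diameter, 130 mm long (plus a flat white cap, 26 mm across and 6 mm high, on one end), about 0.25 kg. Origin at its centre; own y axis = cylinder axis. It starts lying on the worktop before the ramp's foot, within 7 degrees of square to the ramp, own z axis up. Smooth and slippery (friction about 0.3), it rolls freely; x and z turn with it.
- base: rotary agitator, grey plastic, fixed. Origin on the worktop; x points straight up the ramp to the stop, y left of that, z up. The ramp climbs at 10 degrees from x = -130 mm (worktop level) to x = 60 mm. Channel 160 mm wide between two low cheeks, 12 mm thick and 12 mm above the ramp, from x = -110 mm on. Motor housing at the top end: x = 112 to 182 mm, 184 mm wide, 78 mm high.
- crest (a point): middle of the ramp's upper edge, 33.5 mm above the worktop; behind it the cradle's floor falls away at 12 degrees to the stop. The point's axes are those of the agitator
- seat (a point): where the drum's centre is when it rests in the cradle against the stop: x = 82 mm, z = 59 mm in the agitator's frame; the stop is the housing's upright front face, 30 mm farther on (x = 112 mm)
- start_top (a point): centre of the top of the start button: round, grey, 22 mm across, in a black collar on top of the motor housing at y = +45 mm of the agitator; pressed straight down. (At y = -45 mm stands a fixed black knob, 30 mm across, 12 mm high: not the button)
- start (a joint): travel of the start button in m: 0 up, 0.006 fully down; it springs back when let go and needs about 5 N to go fully down
- timer: a small white countdown timer, 44 x 66 x 69 mm, standing beside the ramp; loose, not part of the work; origin at the centre of its underside
- reel: an open wire film reel, 66 mm across, 40 mm high, on the other side of the ramp; loose, not part of the work; origin at the centre of its underside
- tape: a roll of cloth tape lying flat, 96 mm across, 24 mm high; loose, not part of the work; origin at the centre of its underside
- marker_pen: a felt marker, 128 mm long, 14 mm high, lying beside the ramp; loose, not part of the work; origin at the centre of its underside
- loupe: a black focusing loupe, 46 mm across, 58 mm high; loose, not part of the work; origin at the centre of its underside
- cassette_1: a film cassette standing on end, 25 mm across, 51 mm high; loose, not part of the work; origin at the centre of its underside
- clip_1: a film clip 68 mm long, 19 mm high; loose, not part of the work; origin at the centre of its underside
- clip_2: a film clip 68 mm long, 19 mm high; loose, not part of the work; origin at the centre of its underside
Things that resemble listed ones, but are neither listed nor needed, are in the scene too. Several things have the shape of the drum; the one meant has the colours described above.

How it is judged:
On the way, in this order (a step that is already met when the one before it is completed fails the run):
1. the drum rolls (it has turned about half way over) (angle between drum's own z axis and vertical above 2.2 rad), for 0.02 s.
2. the drum rests in the cradle against the stop (x of drum in the frame of base between 0.074 and 0.09 m and y of drum in the frame of base between -0.02 and 0.02 m and z of drum in the frame of base between 0.052 and 0.066 m and angle between the y axis of drum and the y axis of base, either way round below 0.12 rad and linear speed of drum below 0.03 m/s), for 0.2 s.
3. the start button is pressed fully down with the drum in its cradle (value of joint start above 0.0048 m and x of drum in the frame of base between 0.074 and 0.09 m and y of drum in the frame of base between -0.02 and 0.02 m), for 0.02 s.
At the end, for the whole second after the job is handed in: The drum lies at rest (under 0.03 m/s) in the cradle (its axis within 8 mm of x = 82 mm and 7 mm of z = 59 mm in the agitator's frame, within 20 mm of the middle, square to within 0.12 rad) and the start button is up again (all of step 2 and value of joint start below 0.0015 m); the robot touches nothing.
It fails at once if the drum runs free or rolls back (faster than 0.3 m/s before it is over the crest) (x of drum in the frame of base below 0.055 m and linear speed of drum above 0.3 m/s).
It fails at once if the drum is lifted more than about 14 mm off the surface it rolls on (z of drum in the frame of base above 0.078 m or (x of drum in the frame of base below -0.06 m and z of drum in the frame of base above 0.058 m) or (x of drum in the frame of base below -0.14 m and z of drum in the frame of base above 0.046 m)).
It fails at once if the drum is squeezed or rammed with more than 25 N (contact force between the fingers and drum above 25 N).
It fails at once if the start button is pressed before the drum is over the crest (x of drum in the frame of base below 0.065 m and value of joint start above 0.003 m).
It fails at once if another thing on the worktop is moved more than 20 mm (distance of any of timer, reel, tape, marker_pen, loupe, cassette_1, clip_1, clip_2 from where it was at the start of the episode above 0.02 m).
It also fails if it takes over 48 s, if anything falls off the work surface, if the arm or the gripper's body presses on something with over 40 N, if the wrist force passes 120 N, or if a joint passes its speed limit or range.

## Robot

A 7-joint arm with a two-finger parallel gripper is mounted at the origin on the work surface; the furniture and walls round the work are solid. World frame = base frame: x ahead of the robot, y to its left, z up, the work surface at z = 0. Lengths are in m, angles in rad, forces in N, time in s.
With the tool pointing down it reaches from about 0.4 to 0.85 m from the base axis. Payload 10.4 kg.
Tool frame: the origin (TCP) lies on the centre line of the jaws, within the pads' length; the fingertips stand r.finger_overhang ahead of it and the grasp point (between the pads) lies 5 mm behind it (r.finger_overhang is the distance from the TCP to the fingertips, in m); z points along the fingers, y is the line along which they close (so a half turn about z gives the same grasp; the last joint's range is limited). The gripper opens to 87 mm and grips with 3 to 60 N. Pads are 19 mm wide; open, the fingers measure 117 mm over their backs; the gripper's body (75 mm by 190 mm) begins 51 mm behind the grasp point.
Start: joints at [1.101, 0.332, -0.065, 1.46, 0.022, 1.35, -0.088], TCP at [0.27, -0.564, 0.237] pointing down, gripper open.
Joint ranges: [-2.6, 2.6], [-0.5, 2.12], [-1.47, 1.34], [0.16, 2.42], [-1.27, 4.41], [0.06, 2.06], [-2.6, 2.6]. Speed limits (rad/s): [2.22, 2.22, 2.79, 2.79, 3.14, 3.14, 3.14].

## Interface

Orientations are given as a unit quaternion [x, y, z, w].
In Python, from bench import read_state, viewer, r gives the robot as it stands.
- The arm moves only by the tool carry_out, never from a script. Its argument "moves" is a list of rows, each a list of 6 numbers: the shift along the tool's x, y, z in units of 40 mm (1.0 is 40 mm), then the turn, a rotation vector about the tool's x, y, z in units of 8 degrees (1.0 is 8 degrees). A call has 1 to 20 rows; each row shifts and turns the commanded pose from where the row before left it, along the tool's axes as they then stand; what a row does not reach is not made up. A row lasts 1/8 s, in which the tool goes at most 62.5 mm and 10.7 degrees, less where a joint would pass 70% of its speed; a pose out of reach is approached as far as the arm can. A call is refused whole if a number of a shift passes 1 or a number of a turn 1, either way. A call with a gripper value outside its range is refused whole. "fingers" is the finger opening in mm, from 0 to 87, set as the call begins (left out, the last holds). The fingers move at their own pace and stop on an object; "force" is the grip in N (left out, the last holds). Time passes only in rows, so rows that do not move let the fingers close. It gives the time, the measured TCP pose, the force, the opening and the grip force at its end, in the units of the state.
- read_state(): the state, without advancing time (a new reading comes with each control period).
- viewer.camera(name): name is "scene" or "top"; returns a dict with "pixels" (400x640x3 uint8, red, green, blue), "range_z" (400x640 float32, m along the optical axis (not along the pixel's ray), 0 where there is no reading), "fx", "fy", "cx", "cy" (pixels), "xyz" and "orientation" of the camera in the world. Camera axes: x right, y down, z forward; pixel columns grow to the right and rows downward; lengths in m; the calibration is good to about 2 mm. A picture is of the moment at which its call begins.
- r.close_job(): hands the job in; it is judged then, once.
The state is a dict: "time": time; "joint_positions": joint angles; "joint_vel": joint speeds; "joint_torque": joint torques, N m; "ee_pos": TCP position; "eef_rot": TCP orientation; "ft_force": force on the tool from outside, world axes, zero at the start; "torque": the same for the moment, N m; "width": finger opening in m; "grip_force": force on a finger pad.
Only numpy, scipy, OpenCV 4.12 (cv2) and the standard library are available. Lean on these libraries where they do the work, as an engineer would, in place of code of your own. Each camera call takes 0.05 s, during which the arm holds its last target. There are 200 camera calls.

## Working session

There is one attempt and no reset: what is moved stays moved. The work goes in short steps, Python scripts to look and compute and a tool call to move; the robot and the scene stay as the last step left them, time stands still between calls to the robot, and variables do not carry over. Pictures are saved under pics/ and viewed, at most 10 in all, crops included, and the job is handed in when it is done.

Besides the shell and the picture viewer there is one more tool, called after "Call:" by a JSON object that holds its "op" and its "data". carry_out: Moves the arm, as the interface text tells. Its arguments: {"type":"object","properties":{"moves":{"type":"array","items":{"type":"array","items":{"type":"number"}}},"fingers":{"type":"number"},"force":{"type":"number"}},"required":["moves"]}

```bash
mkdir -p pics
cat > h.py <<'E'
import numpy as np, cv2
from bench import read_state, viewer, r
from scipy.spatial.transform import Rotation as R
def shot(name,fn=None):
    c=viewer.camera(name)
    if fn: cv2.imwrite('pics/'+fn,c['pixels'][:,:,::-1])
    return c
def cloud(c):
    v,u=np.mgrid[:400,:640]; z=c['range_z']
    p=np.stack([(u-c['cx'])/c['fx']*z,(v-c['cy'])/c['fy']*z,z],-1)
    q=p@R.from_quat(c['orientation']).as_matrix().T+np.array(c['xyz'])
    q[z==0]=np.nan
    return q
E
python3 - <<'E'
from h import *
for n in('scene','top'):
    c=shot(n,n+'0.png'); np.savez(''+n+'0.npz',q=cloud(c),p=c['pixels'])
    print(n,c['xyz'],c['orientation'],c['fx'])
print(read_state(), r.finger_overhang)
E
```

```text
scene [-0.44154205 -0.29014071  0.93874106] [ 0.73466585 -0.52615668  0.24373428 -0.35216309] 491.00446979207385
top [0.255261   0.02657098 1.42791357] [ 0.70906006 -0.6990816   0.05714495 -0.07247895] 447.60127715178567
{'time': 0.1, 'joint_positions': array([ 1.1013873 ,  0.33278996, -0.06467571,  1.46088286,  0.02159933,
        1.34992161, -0.08851498]), 'joint_vel': array([ 0.00046492, -0.00124281,  0.00139125, -0.00227979, -0.00117571,
        0.00239606, -0.00048678]), 'joint_torque': array([ 7.25065784e-04, -6.24547291e+01,  2.42356810e-02, -3.90718603e+01,
       -6.13582903e-02,  3.65581072e-02,  5.11090093e-05]), 'ee_pos': array([ 0.2698895 , -0.56333866,  0.23583294]), 'eef_rot': array([ 9.75150652e-01,  2.21541824e-01, -1.78051790e-04, -6.28552942e-04]), 'ft_force': array([ 0.06278509,  0.24584762, -0.72740224]), 'torque': array([ 0.00367092, -0.03509696,  0.03000273]), 'grip_force': 0.0, 'width': 0.08714964519955115} 0.014
```

View pics/top0.png

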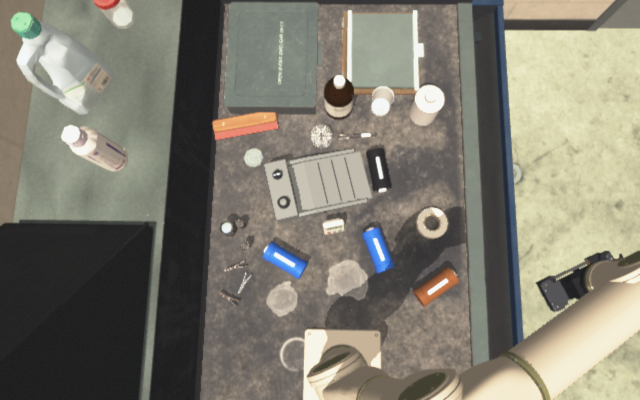

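View pics/scene0.png

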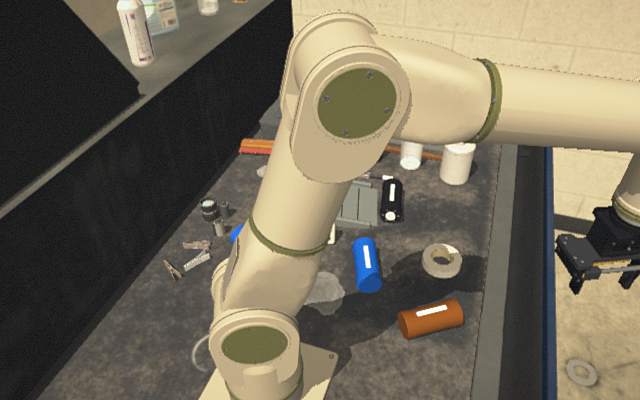

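The top view shows the base at (320,183): housing on the left at (280,188), and the ramp foot on the right at about x=370. Things that could be taken for the drum are black (378,171), blue (285,260), blue (378,249) and orange-brown (437,286). I choose the black one at the ramp foot and will check it in a close crop.

Run:
```python
from h import *
d=np.load('top0.npz'); p=d['p'];q=d['q']
cr=p[120:240,240:420]; cv2.imwrite('pics/c1.png',cv2.resize(cr,None,fx=4.4,fy=4.4,interpolation=cv2.INTER_CUBIC)[:,:,::-1])
def at(u,v): return np.nanmedian(q[v-1:v+2,u-1:u+2].reshape(-1,3),0).round(4)
for n,(u,v) in dict(kn1=(277,174),kn2=(284,202),h=(280,188),drum=(378,171),table=(400,180),ramp=(330,182)).items(): print(n,at(u,v))
# housing top: z 70..84
def rect(m):
    pts=q[m][:,:2].astype(np.float32); return cv2.minAreaRect(pts),len(pts)
V,U=np.mgrid[:400,:640]
roi=(U>255)&(U<310)&(V>145)&(V<230)
print('housing',rect(roi&(abs(q[...,2]-.078)<.004)))
roi=(U>355)&(U<400)&(V>140)&(V<205)
m=roi&(q[...,2]>.045)&(q[...,2]<.07)
print('drum',rect(m)); P=q[m]; print(P.mean(0),np.linalg.svd(P-P.mean(0),full_matrices=False)[2][0], P[:,2].max())
```

```text
kn1 [0.5828 0.2058 0.0907]
kn2 [0.4941 0.1801 0.0994]
h [0.5424 0.1967 0.0773]
drum [ 0.6044 -0.1079  0.0581]
table [ 0.5897 -0.1847 -0.0006]
ramp [0.5754 0.043  0.0216]
housing (((0.5386041402816772, 0.1946435272693634), (0.18405663967132568, 0.07199898362159729), 13.873482704162598), 907)
drum (((0.614129900932312, -0.10953864455223083), (0.1333225667476654, 0.0518951416015625), 10.778865814208984), 616)
[ 0.61289078 -0.10916487  0.05456594] [-0.9821492  -0.18806629 -0.00374509] 0.06639094553314151
```

View pics/c1.png

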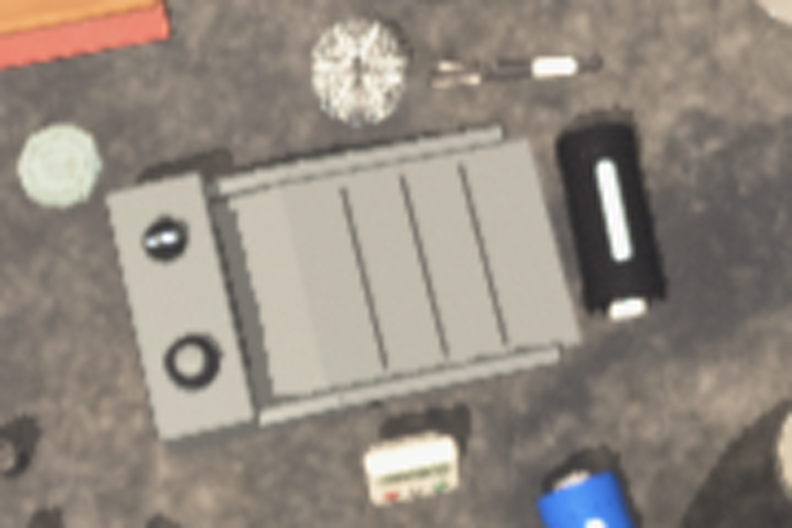

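The crop shows a black cylinder with a white cap at crop (627,308), so it is the drum. The grey button in its black collar is at crop (192,360), and the shiny knob is at (165,240). Next I check clearances along the approach.

```bash
cat >> h.py <<'E'
O=np.array([.5739,.0519]); ang=np.deg2rad(103.87)
bx=np.array([np.cos(ang),np.sin(ang)]); by=np.array([-bx[1],bx[0]])
def tob(p): p=np.asarray(p); d=p[...,:2]-O; return np.stack([d@bx,d@by,p[...,2]],-1)
def st():
    s=read_state(); e=R.from_quat(s['eef_rot']).as_matrix()
    print('t',s['time'],'base',(tob(s['ee_pos'])*1e3).round(1),'toolx yaw vs bx',np.degrees(np.arctan2(e[1,0],e[0,0])-ang).round(2),'z',e[:,2].round(3),'F',s['ft_force'].round(2))
E
python3 - <<'E'
from h import *
d=np.load('top0.npz'); q=d['q']; p=d['p']
b=tob(q)
for n,(u,v) in dict(jar=(427,98),jar2=(381,98),tape=(432,210),blue=(378,249),timer=(333,226),reel=(321,136),ledge=(480,180),outer=(497,200)).items():
    print(n,(b[v-4:v+5,u-4:u+5].reshape(-1,3)[np.nanargmax(b[v-4:v+5,u-4:u+5,2])]*1e3).round(0),q[v,u].round(3))
V,U=np.mgrid[:400,:640]
m=(U>275)&(U<292)&(V>193)&(V<211)&(q[...,2]>.083)
print('button',b[m].mean(0),np.percentile(b[m][:,2],[5,50,95]),m.sum())
m=(U>255)&(U<310)&(V>145)&(V<230)&(abs(q[...,2]-.078)<.004)
print('housing base ext',np.percentile(b[m],[1,99],axis=0))
m=(U>295)&(U<375)&(V>155)&(V<210)&(abs(b[...,1])<.07)&(b[...,0]>-.12)&(b[...,0]<.05)
print('ramp fit',np.polyfit(b[m][:,0],b[m][:,2],1))
E
```

```text
jar [-353. -153.  149.] [ 0.811 -0.248  0.147]
jar2 [-225. -247.   46.] [ 0.869 -0.124  0.01 ]
tape [-308.  162.   29.] [ 0.487 -0.28   0.028]
blue [-91. 237.  64.] [ 0.36  -0.107  0.056]
timer [  1. 139.  76.] [0.427 0.031 0.068]
reel [  -6. -144.   46.] [ 0.739  0.076 -0.004]
ledge [-467.  102.   26.] [ 0.587 -0.437  0.022]
outer [-549.  175.  -41.] [ 0.538 -0.515 -0.054]
button [0.14775241 0.04558259 0.09195659] [0.08418506 0.09075149 0.10074268] 126
housing base ext [[ 0.11364428 -0.08941629  0.07413403]
 [ 0.18212052  0.09016797  0.08183041]]
ramp fit [0.17628736 0.02253054]
```

Call:
{"op": "carry_out", "data": {"moves": [[0.875,-0.327,0,0,0,0],[0.875,-0.327,0,0,0,0],[0.875,-0.327,0,0,0,0],[0.875,-0.327,0,0,0,0],[0.875,-0.327,0,0,0,0],[0.875,-0.327,0,0,0,0],[0.875,-0.327,0,0,0,0],[0.875,-0.327,0,0,0,0],[0.875,-0.327,0,0,0,0],[0.875,-0.327,0,0,0,0],[0.875,-0.327,0,0,0,0],[0.875,-0.327,0,0,0,0],[0.875,-0.327,0,0,0,0],[0.875,-0.327,0,0,0,0],[0,0,0,0,0,-1],[0,0,0,0,0,-1],[0,0,0,0,0,-1],[0,0,0,0,0,-1],[0,0,0,0,0,-1],[0,0,0,0,0,-1]], "fingers": 87}}

```text
time: 2.6
ee_pos: [0.6326, -0.1868, 0.236]
eef_rot: [0.799, 0.601, -0.0, -0.0]
ft_force: [0.9, -0.4, -0.1]
width: 0.0868
grip_force: 0.0
```

Call:
{"op": "carry_out", "data": {"moves": [[0,0,0,0,0,-1],[0,0,0,0,0,-1],[0,0,0,0,0,-1],[0,0,0,0,0,-0.79],[0,0,0,0,0,0],[0,0,0,0,0,0]]}}

```text
time: 3.35
ee_pos: [0.6327, -0.1868, 0.2363]
eef_rot: [0.617, 0.787, -0.0, -0.0]
ft_force: [-0.4, 0.3, -1.3]
width: 0.0871
grip_force: 0.0
```

```bash
python3 -c "
from h import *
st();print(read_state()['joint_positions'].round(2))"
```

```text
t 3.35 base [-2.458e+02  1.000e-01  2.363e+02] toolx yaw vs bx -0.1 z [-0.  0. -1.] F [-0.38  0.32 -1.26]
[ 0.6   0.46 -0.54  1.34  0.24  1.41  0.31]
```

Call:
{"op": "carry_out", "data": {"moves": [[0,0,0.6,0,0,0],[0,0,0.7,0,0,0],[0,0,0.8,0,0,0],[0,0,0.8,0,0,0],[0,0,0.8,0,0,0],[0,0,0.6,0,0,0],[0,0,0.4,0,0,0],[0,0,0.3,0,0,0],[0,0,0,0,0,0],[0,0,0,0,0,0]]}}

```text
time: 4.6
ee_pos: [0.6335, -0.1869, 0.0375]
eef_rot: [0.616, 0.788, 0.0, 0.001]
ft_force: [0.4, -0.5, -0.1]
width: 0.0868
grip_force: 0.0
```

Run:
```python
from h import *
st()
c=shot('top'); s=shot('scene')
a=cv2.resize(c['pixels'][120:240,300:460],None,fx=5,fy=5)[:, :400*2]
cv2.imwrite('pics/c2.png',a[:,:,::-1])
```

```text
t 4.6 base [-246.1   -0.6   37.5] toolx yaw vs bx 0.04 z [ 0.001 -0.    -1.   ] F [ 0.4  -0.53 -0.12]
```

View pics/c2.png

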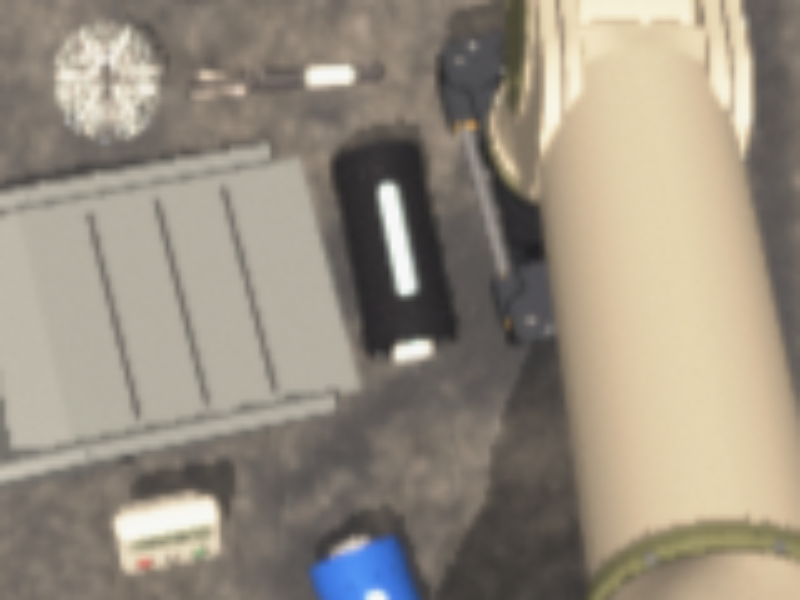

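Call:
{"op": "carry_out", "data": {"moves": [[0.05,0,0,0,0,0],[0.1,0,0,0,0,0],[0.1,0,0,0,0,0],[0.1,0,0,0,0,0],[0.1,0,0,0,0,0],[0.1,0,0,0,0,0],[0.1,0,0,0,0,0],[0.1,0,0,0,0,0],[0.1,0,0,0,0,0],[0.1,0,0,0,0,0],[0.1,0,0,0,0,0],[0.1,0,0,0,0,0],[0.1,0,0,0,0,0],[0.1,0,0,0,0,0],[0.1,0,0,0,0,0]]}}

```text
time: 6.58
ee_pos: [0.6188, -0.1302, 0.0365]
eef_rot: [0.616, 0.788, -0.0, 0.0]
ft_force: [0.0, 0.1, 0.2]
width: 0.0868
grip_force: 0.0
```

```bash
cat >> h.py <<'E'
def drum(fn=None):
    c=shot('top'); q=cloud(c); b=tob(q)
    s=tob(read_state()['ee_pos'])
    # drum visible top: dark or label, above local surface, ahead of fingers
    surf=np.clip((b[...,0]+.13)*.1763,0,.0335)
    m=(b[...,0]>s[0]+.01)&(b[...,0]<min(s[0]+.09,.108))&(abs(b[...,1])<.085)&(b[...,2]-surf>.04)&(b[...,2]-surf<.075)
    P=b[m]
    if len(P)>30:
        rc=cv2.minAreaRect(P[:,:2].astype(np.float32)); z=np.percentile(P[:,2],95); top=P[P[:,2]>z-.008]
        v=np.linalg.svd(top[:,:2]-top[:,:2].mean(0),full_matrices=False)[2][0]
        print('n',len(P),'rect',rc,'top mean',top.mean(0).round(4),'ztop',z.round(4),'skew deg',np.degrees(np.arctan(v[0]/v[1])).round(2))
    if fn: cv2.imwrite('pics/'+fn,cv2.resize(c['pixels'][120:240,240:420],None,fx=4.4,fy=4.4)[:,:,::-1])
E
python3 - <<'E'
from h import *
st(); drum('c3.png')
E
```

```text
t 6.575 base [-187.6    0.    36.5] toolx yaw vs bx 0.05 z [ 0. -0. -1.] F [0.01 0.14 0.2 ]
n 578 rect ((-0.13938647508621216, 0.00049620121717453), (0.13514205813407898, 0.0553901270031929), 83.2998046875) top mean [-0.1421 -0.0008  0.0577] ztop 0.0617 skew deg 2.79
```

View pics/c3.png

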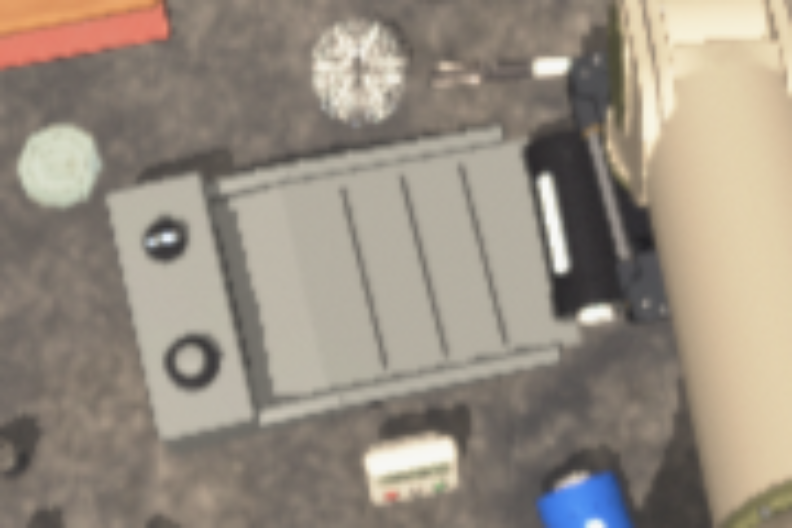

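Call:
{"op": "carry_out", "data": {"moves": [[0.05,0,0,0,0,0],[0.1,0,0,0,0,0],[0.1,0,0,0,0,0],[0.1,0,-0.01,0,0,0],[0.1,0,-0.017,0,0,0],[0.1,0,-0.017,0,0,0],[0.1,0,-0.017,0,0,0],[0.1,0,-0.017,0,0,0],[0.1,0,-0.017,0,0,0],[0.1,0,-0.017,0,0,0],[0.1,0,-0.017,0,0,0],[0.1,0,-0.017,0,0,0],[0.1,0,-0.017,0,0,0],[0.1,0,-0.017,0,0,0],[0.1,0,-0.017,0,0,0],[0.1,0,-0.017,0,0,0],[0.1,0,-0.017,0,0,0]]}}

```text
time: 8.75
ee_pos: [0.603, -0.0662, 0.0459]
eef_rot: [0.616, 0.788, -0.0, 0.0]
ft_force: [-0.6, -1.3, 1.4]
width: 0.0868
grip_force: 0.8
```

Run:
```python
from h import *
st(); drum('c4.png')
```

```text
t 8.75 base [-1.216e+02  1.000e-01  4.590e+01] toolx yaw vs bx 0.05 z [ 0. -0. -1.] F [-0.57 -1.25  1.42]
n 530 rect ((-0.07359299808740616, -0.0036429986357688904), (0.13752152025699615, 0.044636182487010956), 88.47039794921875) top mean [-0.0767 -0.003   0.0671] ztop 0.071 skew deg 2.58
```

View pics/c4.png

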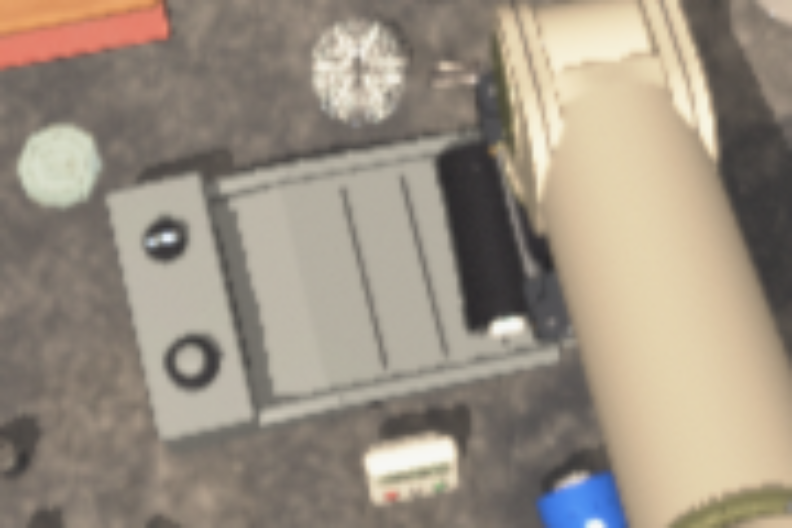

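The drum is on the ramp at crop (485,235), square, and has rolled (the label is out of sight). I continue up the ramp.

Call:
{"op": "carry_out", "data": {"moves": [[0.05,0,-0.009,0,0,0],[0.1,0,-0.017,0,0,0],[0.1,0,-0.017,0,0,0],[0.1,0,-0.017,0,0,0],[0.1,0,-0.017,0,0,0],[0.1,0,-0.017,0,0,0],[0.1,0,-0.017,0,0,0],[0.1,0,-0.017,0,0,0],[0.1,0,-0.017,0,0,0],[0.1,0,-0.017,0,0,0],[0.1,0,-0.017,0,0,0],[0.1,0,-0.017,0,0,0],[0.1,0,-0.017,0,0,0],[0.1,0,-0.017,0,0,0],[0.1,0,-0.017,0,0,0],[0.1,0,-0.017,0,0,0],[0.1,0,-0.017,0,0,0],[0.1,0,-0.017,0,0,0],[0.1,0,-0.017,0,0,0],[0.1,0,-0.017,0,0,0]]}}

```text
time: 11.3
ee_pos: [0.5842, 0.0095, 0.0591]
eef_rot: [0.616, 0.788, -0.0, 0.0]
ft_force: [0.4, -1.4, 0.3]
width: 0.0873
grip_force: 0.7
```

Run:
```python
from h import *
st(); drum()
```

```text
t 11.3 base [-43.6   0.2  59.1] toolx yaw vs bx 0.05 z [ 0. -0. -1.] F [ 0.35 -1.35  0.27]
n 444 rect ((0.004598226398229599, -0.006469264626502991), (0.13615980744361877, 0.03786494582891464), 88.18316650390625) top mean [ 0.0012 -0.003   0.0806] ztop 0.0846 skew deg 0.77
```

Call:
{"op": "carry_out", "data": {"moves": [[0.05,0,-0.009,0,0,0],[0.1,0,-0.017,0,0,0],[0.1,0,-0.017,0,0,0],[0.1,0,-0.017,0,0,0],[0.1,0,-0.017,0,0,0],[0.1,0,-0.017,0,0,0],[0.1,0,-0.017,0,0,0],[0.1,0,-0.017,0,0,0],[0.1,0,-0.017,0,0,0],[0.1,0,-0.017,0,0,0],[0.1,0,-0.017,0,0,0],[0.1,0,-0.017,0,0,0],[0.1,0,-0.017,0,0,0],[0.1,0,-0.017,0,0,0],[0.08,0,-0.01,0,0,0],[0.08,0,0,0,0,0],[0.08,0,0,0,0,0],[0.08,0,0,0,0,0],[0.08,0,0,0,0,0]]}}

```text
time: 13.72
ee_pos: [0.5673, 0.0776, 0.0686]
eef_rot: [0.616, 0.788, 0.0, -0.0]
ft_force: [-1.1, -0.1, -0.0]
width: 0.087
grip_force: 0.0
```

Run:
```python
from h import *
st(); drum('c5.png')
```

```text
t 13.725 base [26.5  0.3 68.6] toolx yaw vs bx 0.06 z [-0.  0. -1.] F [-1.09 -0.12 -0.03]
n 477 rect ((0.08195482194423676, -0.008823029696941376), (0.13631123304367065, 0.046452220529317856), 88.28536987304688) top mean [ 0.0815 -0.0015  0.0879] ztop 0.0918 skew deg -3.15
```

View pics/c5.png

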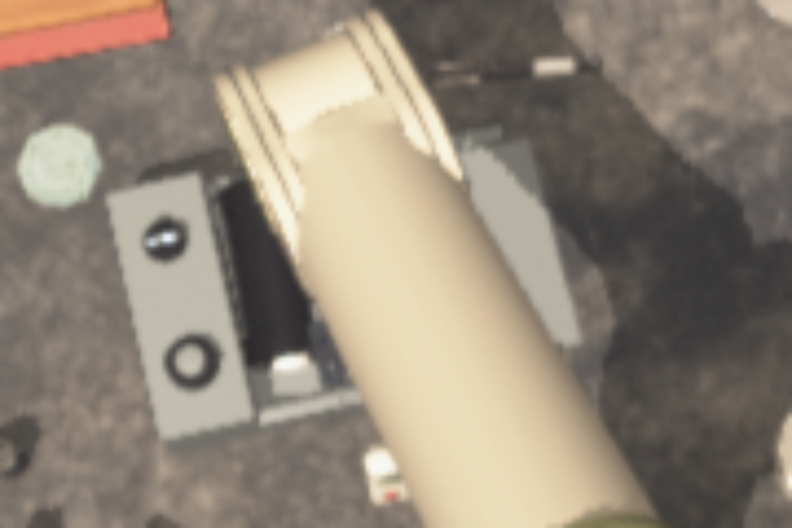

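The drum is in the cradle at crop (270,280) against the stop. I back off, lift clear and close the fingers on the way to the button.

Call:
{"op": "carry_out", "data": {"moves": [[-0.2,0,0,0,0,0],[-0.3,0,0,0,0,0],[0,0,-0.3,0,0,0],[0,0,-0.7,0,0,0],[0,0,-0.8,0,0,0],[0,0,-0.8,0,0,0],[0,0,-0.8,0,0,0],[0,0,-0.6,0,0,0],[0,0,-0.2,0,0,0],[0,0,0,0,0,0]]}}

```text
time: 15.02
ee_pos: [0.5723, 0.0578, 0.2368]
eef_rot: [0.616, 0.788, 0.0, 0.0]
ft_force: [1.4, 0.4, -0.6]
width: 0.0867
grip_force: 0.0
```

Call:
{"op": "carry_out", "data": {"moves": [[0.35,-0.114,0,0,0,0],[0.71,-0.228,0,0,0,0],[0.71,-0.228,0,0,0,0],[0.71,-0.228,0,0,0,0],[0.71,-0.228,0,0,0,0],[0.35,-0.114,0,0,0,0],[0,0,0,0,0,0],[0,0,0,0,0,0]], "fingers": 0, "force": 10}}

```text
time: 16.02
ee_pos: [0.4944, 0.1831, 0.2363]
eef_rot: [0.617, 0.787, -0.0, 0.0]
ft_force: [-0.8, -0.7, -0.8]
width: 0.015
grip_force: 0.0
```

Run:
```python
from h import *
st(); d=np.load('top0.npz'); b=tob(d['q']); m=(np.hypot(b[...,0]-.148,b[...,1]-.0455)<.02)&(b[...,2]>.07)
P=b[m]; rr=np.hypot(P[:,0]-.148,P[:,1]-.0455)
for a,e in((0,.004),(.004,.008),(.008,.011),(.011,.014),(.014,.017)): print(a,P[(rr>=a)&(rr<e)][:,2].round(3))
c=shot('top'); bb=tob(cloud(c))
m=(bb[...,0]>.04)&(bb[...,0]<.108)&(abs(bb[...,1])<.09)&(bb[...,2]>.07)&(bb[...,2]<.1)
print(m.sum(),np.percentile(bb[m],[1,50,99],axis=0).round(3),read_state()['width'])
cv2.imwrite('pics/c6.png',cv2.resize(c['pixels'][120:240,240:420],None,fx=4.4,fy=4.4)[:,:,::-1])
```

```text
t 16.025 base [146.5  45.7 236.3] toolx yaw vs bx -0.03 z [-0.    -0.001 -1.   ] F [-0.84 -0.66 -0.75]
0 [0.099 0.096 0.099 0.102 0.095]
0.004 [0.102 0.096 0.097 0.1   0.1   0.101 0.096 0.097 0.099 0.101 0.098 0.096
 0.103 0.099 0.1   0.098 0.096 0.098]
0.008 [0.102 0.096 0.099 0.1   0.101 0.101 0.101 0.095 0.097 0.097 0.099 0.095
 0.098 0.1   0.09  0.093 0.094 0.097 0.097 0.091 0.086 0.084]
0.011 [0.094 0.092 0.093 0.089 0.09  0.087 0.092 0.088 0.09  0.089 0.095 0.089
 0.095 0.088 0.088 0.092 0.096 0.086 0.087 0.089]
0.014 [0.091 0.091 0.089 0.087 0.094 0.093 0.089 0.09  0.091 0.085 0.09  0.089
 0.088 0.092 0.09  0.089 0.085 0.089 0.086 0.09  0.089 0.088 0.088 0.089
 0.09  0.087 0.086 0.081 0.085 0.087 0.075]
443 [[ 0.056 -0.076  0.071]
 [ 0.073 -0.028  0.084]
 [ 0.102  0.052  0.093]] 0.010892509911646238
```

View pics/c6.png

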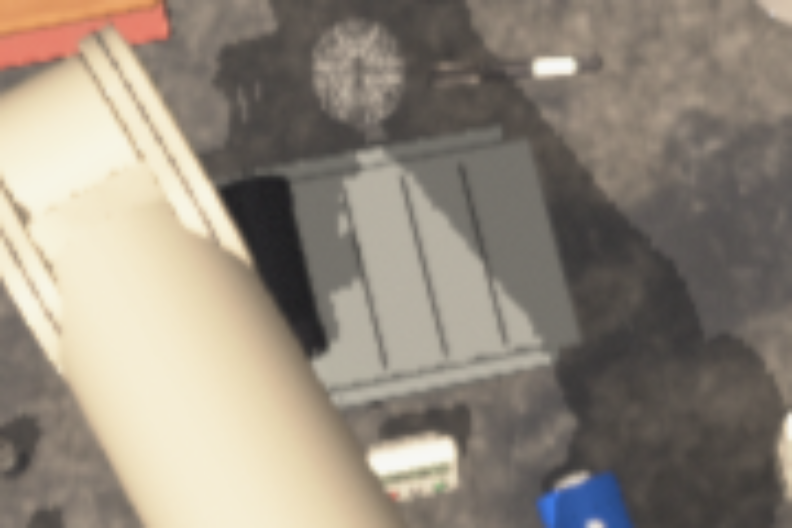

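Call:
{"op": "carry_out", "data": {"moves": [[0.03,0,0.4,0,0,0],[0,0,0.7,0,0,0],[0,0,0.7,0,0,0],[0,0,0.5,0,0,0],[0,0,0.3,0,0,0],[0,0,0.2,0,0,0],[0,0,0.1,0,0,0],[0,0,0,0,0,0]]}}

```text
time: 17.08
ee_pos: [0.4938, 0.1855, 0.1208]
eef_rot: [0.616, 0.788, 0.0, 0.0]
ft_force: [0.2, -0.5, -0.3]
width: 0.0003
grip_force: 0.0
```

Call:
{"op": "carry_out", "data": {"moves": [[0,0,0.05,0,0,0],[0,0,0.05,0,0,0],[0,0,0.05,0,0,0],[0,0,0.05,0,0,0],[0,0,0.05,0,0,0],[0,0,0,0,0,0]]}}

```text
time: 17.82
ee_pos: [0.4937, 0.1854, 0.1107]
eef_rot: [0.616, 0.788, 0.0, 0.0]
ft_force: [-1.2, -0.2, 3.7]
width: 0.0003
grip_force: 1.8
```

Call:
{"op": "carry_out", "data": {"moves": [[0,0,0.03,0,0,0],[0,0,0.03,0,0,0],[0,0,0.03,0,0,0],[0,0,0,0,0,0]]}}

```text
time: 18.32
ee_pos: [0.4938, 0.1855, 0.1082]
eef_rot: [0.616, 0.788, -0.0, 0.0]
ft_force: [-7.2, -3.8, 18.6]
width: 0.0003
grip_force: 9.0
```

Force jumped to 18.6 N, so the button has bottomed. Now I release and withdraw.

Call:
{"op": "carry_out", "data": {"moves": [[0,0,-0.1,0,0,0],[0,0,-0.2,0,0,0],[0,0,-0.5,0,0,0],[0,0,-0.8,0,0,0],[0,0,-0.8,0,0,0],[0,0,-0.8,0,0,0],[-0.4,-0.4,-0.4,0,0,0],[-0.8,-0.8,0,0,0,0],[-0.8,-0.8,0,0,0,0],[-0.8,-0.8,0,0,0,0],[-0.8,-0.8,0,0,0,0],[-0.8,-0.8,0,0,0,0],[-0.8,-0.5,0,0,0,0],[-0.8,0,0,0,0,0],[-0.4,0,0,0,0,0],[0,0,0,0,0,0],[0,0,0,0,0,0]]}}

```text
time: 20.45
ee_pos: [0.365, -0.109, 0.251]
eef_rot: [0.616, 0.788, 0.0, -0.0]
ft_force: [0.0, 0.5, -1.1]
width: 0.0005
grip_force: 0.0
```

Run:
```python
from h import *
st(); c=shot('top'); b=tob(cloud(c))
rr=np.hypot(b[...,0]-.148,b[...,1]-.0455)
print('button',np.median(b[(rr<.008)&(b[...,2]>.07)&(b[...,2]<.12)][:,2]))
m=(b[...,0]>.04)&(b[...,0]<.108)&(abs(b[...,1])<.09)&(b[...,2]>.07)&(b[...,2]<.1)
print(m.sum(),cv2.minAreaRect(b[m][:,:2].astype(np.float32)),np.percentile(b[m][:,2],95))
cv2.imwrite('pics/c7.png',cv2.resize(c['pixels'][80:260,200:460],None,fx=3,fy=3)[:,:,::-1])
```

```text
t 20.45 base [-106.2  241.4  251. ] toolx yaw vs bx 0.13 z [-0.  0. -1.] F [ 0.01  0.47 -1.13]
button 0.0997519122631294
691 ((0.08167996257543564, -0.009043842554092407), (0.13601966202259064, 0.05229439213871956), 89.91344451904297) 0.0907633782125008
```

View pics/c7.png

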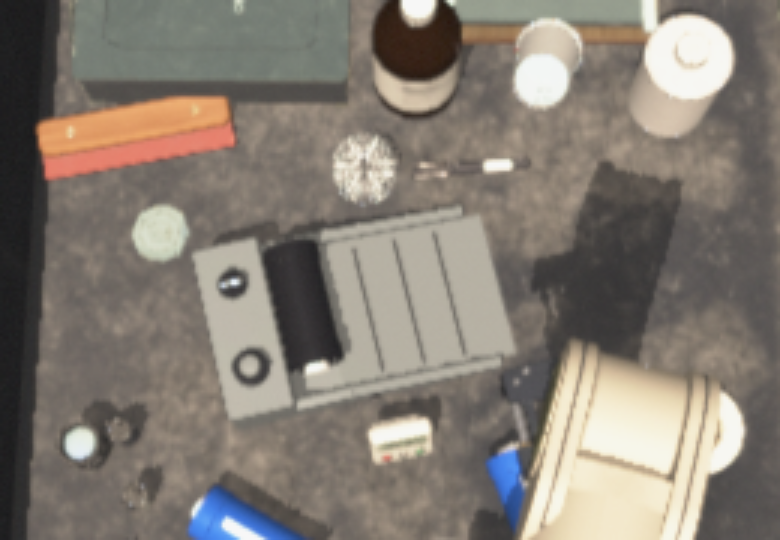

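The last picture shows the drum square in the cradle at (303,305), the button up at (250,366), and the other things in place.

```bash
python3 -c "
from h import *
print(r.close_job())"
```

```text
the job is handed in; nothing more can be done
None
```

The job is handed in, with no verdict returned yet: the drum rolled up the ramp and rests square in the cradle against the stop, the button was pressed down (force rose to 18.6 N) and is up again, and nothing else appeared to have moved in the last picture.

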